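Clamp the specimen carrier and set the lamp dimmer

TASK

Set the specimen carrier down flat in the clamp, lengthwise between the fixed stop and the sliding jaw, and slide the jaw up until the carrier sits against the stop and the jaw's sprung pad is pressed in about half way, never all the way. Then, with the specimen held, slide the lamp dimmer so that the line across its grip is level with the pointer on the box. Do not drop the carrier, and leave the other things where they stand.

Things in the scene. Friction and masses are not known exactly. Their poses are not given: they have to be found in the camera images.
- stage: Specimen clamp, fixed: dark steel bed 250 (x) x 110 (y) x 16 mm high, sides open. Origin: centre of its underside, on the table; x runs along the track from stop to jaw, away from the robot (turned up to 0.25 rad). Aluminium stop at the robot-side end, 70 mm wide, 30 mm above the bed, face at x = -107 mm. A carrier seated on the stop has its centre at x = -62 mm, y = 0.
- jaw (a joint): Travel of the sliding jaw in m towards the stop (clamp's -x): 0 = open, jaw centre at clamp x = 75 mm, y = 0; limit 0.075; starts at 0 to 0.015. Friction 10 N; it stays where left. With the carrier seated the pad touches at 0.052 and is half pressed at 0.058.
- jaw_top (a point): Centre of the top of the jaw's grip, 98 mm above the table. The jaw is an aluminium block 30 (x) x 70 (y) mm, its top 56 mm above the table, and on it stands the black grip, 18 (x) x 26 (y) mm, 42 mm tall.
- pad (a joint): How far the sprung pad is pressed into the jaw, in m: 0 = out, 0.012 = bottomed. Spring 500 N/m with 1 N preload (7 N when bottomed). It pushes a carrier that lies short of the stop along the bed, pressed in by up to 4 mm as it does so.
- pad_face (a point): Middle of the pad's face, 29 mm above the table. The pad is a steel plate 50 (y) x 22 mm high x 10 mm thick on two pins, on the stop side of the jaw; its face is 40 mm from the jaw's centre when out.
- carrier: Specimen carrier: loose slate-grey plastic block 90 (its x) x 50 (its y) x 26 mm high, about 0.18 kg, with a glass slide let into its top. It starts flat on the table. Origin: centre of its underside; z up. Grasp it across the 50 mm; either end may face the stop.
- lampbox: Lamp control box, fixed to the table, white plastic 210 (x) x 100 (y) x 30 mm high, turned up to 0.25 rad. Origin: centre of its underside. The dimmer slot runs along its x axis in the middle of the top.
- dimmer (a joint): Travel of the dimmer grip in m along the box's +x (away from the robot): 0 = grip centre at x = -60 mm of the box, limit 0.12; starts between 0 and 0.03. Friction 2 N; it stays where it is left.
- dimmer_top (a point): Centre of the top of the dimmer grip, on the light line across it. The grip is a black block 18 mm along the track, 28 mm across, 40 mm tall, standing on the box, top 71 mm above the table; its underside just over the box top.
- pointer: Dark steel pointer, 10 mm along the track, 8 mm high, fixed on the box top 34 mm to the +y side of the slot, tip towards the slot. Origin: at its base; its axes are parallel to the box's. Its position along x (the mark) varies: -5 to +50 mm of the box. The dimmer is set when the centre of its grip has the same box x.
- jar: Bystander: amber jar with a black cap, 42 mm diameter, 70 mm tall, beyond the carrier. Origin: centre of its underside.
- dishes: Bystander: two stacked clear dishes, 58 mm diameter, 28 mm tall, on the robot's side of the carrier. Origin: centre of underside.
- slidebox: Bystander: white closed slide box 100 x 85 x 30 mm. Origin: centre of underside.
- beaker: Bystander: clear glass beaker, 68 mm diameter, 85 mm tall. Origin: centre of underside.
- eyepiece: Bystander: black microscope eyepiece, 42 mm diameter, 66 mm tall, near the robot. Origin: centre of underside.
- oil: Bystander: small amber bottle with white cap, 36 mm diameter, 85 mm tall. Origin: centre of underside.
- timer: Bystander: white bench timer 50 x 70 x 22 mm, near the robot. Origin: centre of underside.

How it is judged:
By the outcome, as a careful person would: the job done as asked, in the order asked, and still so for the second after the job is handed in, with the robot touching nothing.
It also fails if it takes over 67 s, if anything falls off the work surface, if the arm or the gripper's body presses on something with over 40 N, if the wrist force passes 120 N, or if a joint passes its speed limit or range.

ROBOT

A 7-joint arm with a two-finger parallel gripper is mounted at the origin on the work surface. World frame = base frame: x ahead of the robot, y to its left, z up, the work surface at z = 0. Lengths are in mm, angles in degrees, forces in N, time in s.
With the tool pointing down it reaches from about 350 to 775 mm from the base axis. Payload 3.1 kg.
Tool frame: the origin (TCP) lies at the centre of the arm's flange, where the gripper is bolted on; the fingertips stand 173 mm ahead of it and the grasp point (between the pads) lies 155 mm ahead of it; z points along the fingers, y is the line along which they close (so a half turn about z gives the same grasp; the last joint's range is limited). The gripper opens to 85 mm and grips with 20 to 120 N. Pads are 22 mm wide; open, the fingers measure 114 mm over their backs; the gripper's body (76 mm by 85 mm) begins 54 mm behind the grasp point. The pads swing forward as they close: fully open they stand 13 mm farther back than shut.
Start: joints at [-74.926, 17.813, 0.802, 86.603, -0.252, 75.585, -1.558], TCP at [165.024, 524.671, 404.704] pointing down, gripper open.
Joint ranges: [-154.91, 154.91], [-16.99, 109.72], [-72.82, 74.43], [7.12, 147.25], [-82.49, 262.49], [11.32, 116.49], [-174.64, 174.64]. Speed limits (degrees/s): [159.86, 159.86, 180, 180, 180, 180, 180].

INTERFACE

Orientations are given as [roll, pitch, yaw] about the fixed x, y, z axes, in that order (R = Rz(yaw) Ry(pitch) Rx(roll)).
In Python, from cell import monitor, cams, job gives the robot as it stands.
- The arm moves only by the shell command python3 -m crank 'ROWS' [OPENING] [FORCE]. ROWS is text: rows parted by semicolons, each of 6 numbers parted by spaces: the shift along the tool's x, y, z scaled (see below), then the turn, a rotation vector about the tool's x, y, z scaled (see below). A call has 1 to 5 rows; each row is the pose to reach, as a shift and turn from the pose commanded when the call began, along the tool's axes at that moment; what a row does not reach only later rows make up. The controller multiplies each number of a shift by 0.4 m and each number of a turn by 30 degrees. A row lasts 1/12 s, in which the tool goes at most 41.7 mm and 7.16 degrees, less where a joint would pass 70% of its speed; a pose out of reach is approached as far as the arm can. A call with a number of a shift or a turn outside -1 to 1 is refused whole. A call with a gripper value outside its range is refused whole. OPENING is the opening, from 0 (shut) to 1 (fully open), set as the call begins (- or left out, the last holds). The fingers move at their own pace and stop on an object; FORCE is the grip in N (left out, the last holds). Time passes only in rows, so rows that repeat a pose let the fingers close. It gives the time, the measured TCP pose, the force, the opening and the grip force at its end, in the units of the state.
- monitor.read_state(): the state, without advancing time (a new reading comes with each control period).
- cams.read_camera(name): name is "scene" or "top" or "wrist"; returns the picture (400x640x3 uint8, red, green, blue); there is no depth.
- cams.calibration(name): a dict with "fovy" (degrees; the focal length in pixels is half the picture's height over the tangent of half this angle, whatever the lens; pixels are square), "cx", "cy" (the principal point, pixels), "T" (4x4, takes a point from camera to world coordinates). Camera axes: x right, y up, looking along -z (the intrinsics and any distortion apply to the point x, -y, -z); pixel columns grow to the right and rows downward; lengths in mm; the calibration is good to about 2 mm. A picture is of the moment at which its call begins: read the wrist's pose just before it. calibration takes no time and is no camera call; for the wrist camera it gives the pose at the moment of the call.
- job.hand_in(): hands the job in; it is judged then, once.
The state is a dict: "time": time; "q": joint angles; "qvel": joint speeds; "effort": joint torques, N m; "eef_pos": TCP position; "orientation": TCP orientation; "ft_force": force on the tool from outside, world axes, zero at the start; "wrist_torque": the same for the moment, N m; "finger_gap": opening from 0.0 (shut) to 1.0 (fully open); "finger_force": force on a finger pad.
Only numpy, scipy, OpenCV 4.12 (cv2) and the standard library are available. Lean on these libraries where they do the work, as an engineer would, in place of code of your own. Each camera call takes 0.05 s, during which the arm holds its last target. There are 200 camera calls.

## Working session

There is one attempt and no reset: what is moved stays moved. The work goes in short steps, Python scripts to look and compute and a shell command to move; the robot and the scene stay as the last step left them, time stands still between calls to the robot, and variables do not carry over. Pictures are saved under pics/ and viewed, at most 10 in all, crops included, and the job is handed in when it is done.

```bash
ls; mkdir -p pics
python3 - <<'E'
from cell import monitor,cams
import cv2,numpy as np
np.set_printoptions(precision=4,suppress=True)
for n in ["scene","top","wrist"]:
    c=cams.calibration(n);print(n,c)
    cv2.imwrite(f"pics/{n}0.png",cams.read_camera(n)[:,:,::-1])
print(monitor.read_state())
E
```

```text
pics
scene {'fovy': 55.35426377279678, 'cx': 321.0495018758756, 'cy': 202.6395725757964, 'T': array([[  -0.391 ,   -0.6689,    0.6322, 1044.9447],
       [   0.9204,   -0.28  ,    0.273 ,  238.762 ],
       [  -0.0056,    0.6886,    0.7251,  664.0314],
       [   0.    ,    0.    ,    0.    ,    1.    ]])}
top {'fovy': 52.53958560564234, 'cx': 321.5989476624188, 'cy': 199.04197207698675, 'T': array([[  -0.0151,    0.9928,   -0.1188,  441.4535],
       [  -0.9999,   -0.0145,    0.0066,   37.943 ],
       [   0.0048,    0.1188,    0.9929, 1033.2996],
       [   0.    ,    0.    ,    0.    ,    1.    ]])}
wrist {'fovy': 64.26376399901191, 'cx': 315.1031142554254, 'cy': 199.689913191469, 'T': array([[  0.3006,  -0.9039,  -0.3042,  85.1293],
       [  0.9537,   0.2839,   0.0989, 549.4559],
       [ -0.0031,  -0.3198,   0.9475, 373.6988],
       [  0.    ,   0.    ,   0.    ,   1.    ]])}
{'time': 0.15, 'q': array([-74.9264,  17.8502,   0.8012,  86.6697,  -0.252 ,  75.5843,
        -1.5582]), 'qvel': array([ 0.066 , -0.1109,  0.0366, -0.3608, -0.0688,  0.0332,  0.049 ]), 'effort': array([  0.0001, -38.0275,   0.1461, -23.085 ,   0.0123,   0.0098,
         0.    ]), 'eef_pos': array([164.9438, 524.4384, 403.8757]), 'orientation': array([-179.8976,    0.0044,  162.5424]), 'ft_force': array([-0.2553, -0.0415,  0.3056]), 'wrist_torque': array([-0.0033, -0.0151,  0.0032]), 'finger_force': 0.0, 'finger_gap': 1.0040764207142288}
```

View pics/scene0.png

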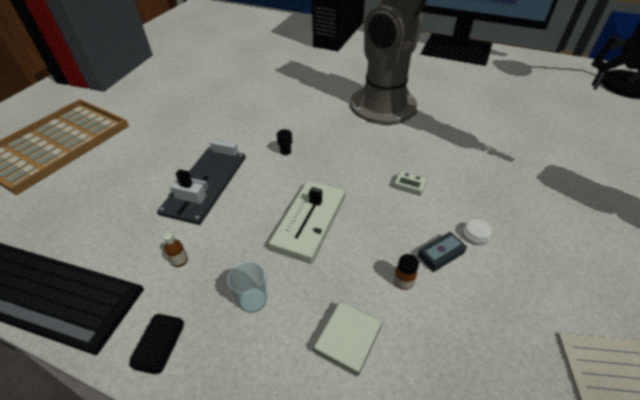

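View pics/top0.png

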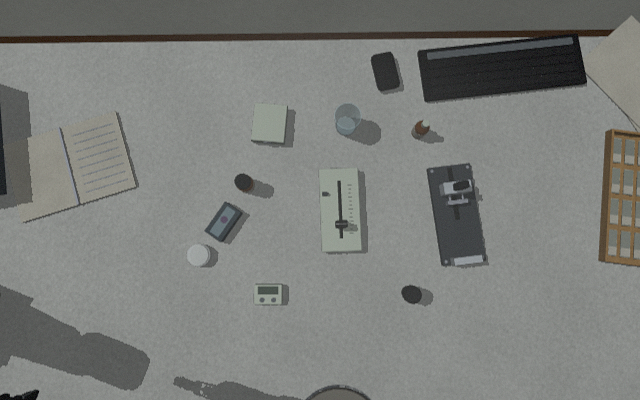

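The scene view shows the carrier at (442,251), lamp box at (308,218) and clamp at (202,182). In the top view the carrier is at (224,222), the box at (341,210) with its dimmer at (342,224) and pointer at (325,194), and the clamp at (457,215) with its jaw at (457,188).

```bash
cat > h.py <<'E'
import numpy as np,cv2
from cell import monitor,cams
from scipy.spatial.transform import Rotation as R
np.set_printoptions(precision=3,suppress=True)
def ray(c,p):
    f=200/np.tan(np.radians(c["fovy"]/2))
    d=np.array([(p[0]-c["cx"])/f,-(p[1]-c["cy"])/f,-1.])
    return c["T"][:3,3],c["T"][:3,:3]@d
def onz(c,p,z):
    o,d=ray(c,p);return o+d*(z-o[2])/d[2]
def tri(L):  # [(cal,pix),...] least-squares ray crossing, and miss distances
    A=0;b=0
    for c,p in L:
        o,d=ray(c,p);d=d/np.linalg.norm(d);P=np.eye(3)-np.outer(d,d);A=A+P;b=b+P@o
    x=np.linalg.solve(A,b)
    m=[np.linalg.norm(np.cross(x-ray(c,p)[0],ray(c,p)[1]/np.linalg.norm(ray(c,p)[1]))) for c,p in L]
    return x,np.array(m)
def proj(c,x):
    f=200/np.tan(np.radians(c["fovy"]/2));v=np.linalg.inv(c["T"])@np.r_[x,1]
    return np.array([c["cx"]+f*v[0]/-v[2],c["cy"]-f*v[1]/-v[2]])
def pose():
    s=monitor.read_state();return s["eef_pos"],R.from_euler("xyz",s["orientation"],degrees=True),s
def snap(name,f=None):
    c=cams.calibration(name);im=cams.read_camera(name)[:,:,::-1].copy()
    if f: cv2.imwrite("pics/"+f,im);np.save("pics/"+f[:-4]+".npy",c,allow_pickle=True)
    return c,im
def go(target,yaw=None,rpy=None):
    """shift (units of 0.4 m) and turn (units of 30 deg) from the present pose to a target TCP pose, tool down"""
    p,r,s=pose()
    t=R.from_euler("xyz",rpy if rpy is not None else [180,0,yaw],degrees=True)
    sh=r.inv().apply(np.array(target)-p);rv=np.degrees((r.inv()*t).as_rotvec())
    n=max(np.linalg.norm(sh)/41.7,np.linalg.norm(rv)/7.16)
    print("mm",sh,"deg",rv,"rows>=%.1f"%n);print("row",np.r_[sh/400,rv/30].round(4))
E
python3 - <<'E'
from h import *
c=cams.calibration("top");s=cams.calibration("scene")
for n,a,b,z in [("carrier",(224,222),(442,251),26),("jar",(244,182),(407,260),70),("dishes",(199,255),(478,226),28),("dimtop",(342,223),(316,190),71),("jawtop",(461,185),(184,174),98),("box",(341,210),(308,218),30),("stop",(467,260),(224,149),46)]:
    print(n,onz(c,a,z),tri([(c,a),(s,b)]))
w=cams.calibration("wrist");p,r,_=pose()
M=np.eye(4);M[:3,:3]=r.as_matrix();M[:3,3]=p
print(np.linalg.inv(M)@w["T"])
E
```

```text
carrier [508.038 274.516  26.   ] (array([508.534, 280.066,  12.534]), array([2.363, 2.363]))
jar [600.647 217.454  70.   ] (array([600.55 , 219.934,  67.975]), array([2.124, 2.124]))
dishes [427.763 334.242  28.   ] (array([427.357, 336.768,  30.812]), array([3.246, 3.246]))
dimtop [498.532 -16.049  71.   ] (array([497.416, -13.039,  70.885]), array([3.21, 3.21]))
jawtop [ 581.641 -294.713   98.   ] (array([ 582.149, -296.315,   90.47 ]), array([1.16, 1.16]))
box [533.317 -16.546  30.   ] (array([534.208, -15.941,  14.041]), array([1.573, 1.573]))
stop [ 406.2   -317.445   46.   ] (array([ 404.209, -323.233,   22.905]), array([2.66, 2.66]))
[[-0.001  0.948  0.32  83.647]
 [ 1.     0.     0.001  0.032]
 [ 0.001  0.32  -0.948 30.029]
 [ 0.     0.     0.     1.   ]]
```

```bash
python3 -c "
from h import *
go([508,275,320],148)"
```

```text
mm [-402.08  -134.882   84.148] deg [-0.101  0.017 14.542] rows>=10.4
row [-1.005 -0.337  0.21  -0.003  0.001  0.485]
```

```bash
R='-0.1 -0.034 0.021 0 0 0;-0.2 -0.067 0.042 0 0 0;-0.3 -0.1 0.063 0 0 0;-0.4 -0.134 0.084 0 0 0;-0.4 -0.134 0.084 0 0 0'
python3 -m crank '-0.1 -0.034 0.021 0 0 0;-0.2 -0.067 0.042 0 0 0;-0.3 -0.1 0.063 0 0 0;-0.4 -0.134 0.084 0 0 0;-0.4 -0.134 0.084 0 0 0'
python3 -m crank '-0.1 -0.034 0.021 0 0 0;-0.2 -0.067 0.042 0 0 0;-0.3 -0.1 0.063 0 0 0;-0.4 -0.134 0.084 0 0 0;-0.4 -0.134 0.084 0 0 0'
python3 -m crank '-0.1 -0.034 0.021 0 0 0.2;-0.205 -0.069 0.042 0 0 0.4;-0.205 -0.069 0.042 0 0 0.485;-0.205 -0.069 0.042 0 0 0.485;-0.205 -0.069 0.042 0 0 0.485'
python3 - <<'E'
from h import *
p,r,s=pose();print(p,s["orientation"],s["q"])
c,im=snap("wrist","w1.png")
E
```

```text
time: 0.57
eef_pos: [309.1, 418.7, 369.4]
orientation: [-179.7, 0.4, 161.7]
ft_force: [1.1, -0.5, -0.8]
finger_gap: 1.0
finger_force: 0.0
time: 0.98
eef_pos: [444.4, 318.6, 335.9]
orientation: [-179.7, 0.3, 161.8]
ft_force: [-0.3, -0.7, -0.3]
finger_gap: 1.005
finger_force: 0.0
time: 1.4
eef_pos: [508.0, 275.4, 320.1]
orientation: [-179.9, -0.1, 148.0]
ft_force: [-1.1, 1.4, 0.8]
finger_gap: 1.0
finger_force: 0.0
[507.983 275.413 320.109] [-179.943   -0.067  147.968] [-41.109  24.721  15.215  89.919  -6.911  66.365  33.527]
```

View pics/w1.png

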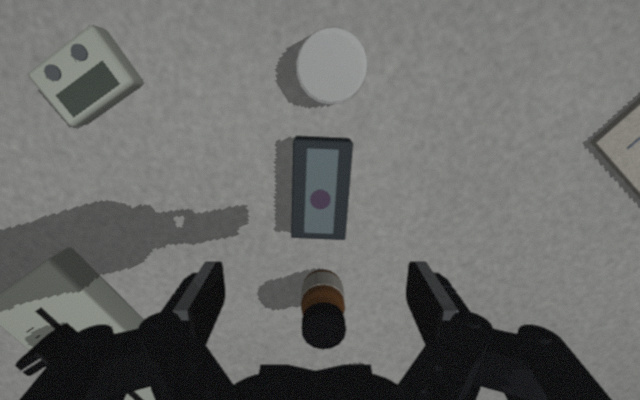

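The wrist view shows the carrier's top face at about (293–352, 137–240), its slide at (305–339, 149–234), and the jar at (323,320) and dishes at (332,65), both clear of the fingers.

```bash
cat >> h.py <<'E'
def blob(im,lo,hi,roi):
    """min-area rect of the largest HSV blob within roi x0,y0,x1,y1"""
    m=cv2.inRange(cv2.cvtColor(im,cv2.COLOR_BGR2HSV),np.array(lo),np.array(hi))
    k=np.zeros_like(m);x0,y0,x1,y1=roi;k[y0:y1,x0:x1]=255;m=cv2.morphologyEx(m&k,cv2.MORPH_CLOSE,np.ones((9,9)))
    cs=cv2.findContours(m,cv2.RETR_EXTERNAL,cv2.CHAIN_APPROX_NONE)[0]
    return max(cs,key=cv2.contourArea)
E
python3 - <<'E'
from h import *
im=cv2.imread("pics/w1.png");hsv=cv2.cvtColor(im,cv2.COLOR_BGR2HSV)
for p in [(298,190),(345,190),(310,170),(330,220),(322,139),(349,160),(285,190),(380,190)]: print(p,hsv[p[1],p[0]],im[p[1],p[0]])
E
python3 -m crank '0.08 0 0.05 0 0 0;0.13 0 0.1 0 0 0;0.13 0 0.1 0 0 0;0.13 0 0.1 0 0 0'
python3 -c "
from h import *
snap('wrist','w2.png');print(pose()[0])"
```

```text
(298, 190) [107  31  57] [57 53 50]
(345, 190) [102  46  55] [55 51 45]
(310, 170) [ 99  33 107] [107 103  93]
(330, 220) [ 99  34 104] [104 100  90]
(322, 139) [101  66  31] [31 28 23]
(349, 160) [107  41  56] [56 51 47]
(285, 190) [ 0  0 85] [85 85 85]
(380, 190) [ 40   6 134] [131 134 133]
time: 1.78
eef_pos: [460.6, 305.8, 279.6]
orientation: [-179.9, -0.2, 148.4]
ft_force: [-0.1, 0.1, 0.4]
finger_gap: 0.996
finger_force: 0.0
[462.576 304.679 280.795]
```

Run:
```python
from h import *
c2,_=snap("wrist","w3.png");print(pose()[0])
c1=np.load("pics/w1.npy",allow_pickle=True).item()
Q=[]
for f,c,roi in [("w1",c1,(270,110,380,255)),("w3",c2,(250,60,390,330))]:
    im=cv2.imread(f"pics/{f}.png")
    for nm,lo,hi in [("slide",(90,20,75),(120,80,150)),("all",(85,22,15),(125,120,150)),("top",(85,22,40),(125,120,150))]:
        k=blob(im,lo,hi,roi);(cx,cy),sz,_=r=cv2.minAreaRect(k)
        q=cv2.approxPolyDP(cv2.convexHull(k),0.04*cv2.arcLength(k,True),True)[:,0].astype(float)
        w=np.array([onz(c,p,26) for p in q])
        print(f,nm,q.tolist(),"\n",w[:,:2].round(1).tolist(),"centre",w.mean(0)[:2],[np.linalg.norm(w[i]-w[i-1]).round(1) for i in range(len(q))])
        if nm!="all": Q.append((nm,c,q[np.argsort(q[:,1])]))
for a in range(2):
    A,B=Q[a],Q[a+2]
    if len(A[2])==4==len(B[2]):
        s=lambda q:np.r_[sorted(q[:2].tolist()),sorted(q[2:].tolist())]
        print(A[0],[tri([(A[1],p),(B[1],g)]) for p,g in zip(s(A[2]),s(B[2]))])
```

```text
[463.822 303.866 281.508]
w1 slide [[307.0, 148.0], [338.0, 150.0], [332.0, 233.0], [304.0, 231.0]] 
 [[470.0, 290.2], [485.1, 311.2], [547.1, 268.0], [532.0, 247.5]] centre [508.536 279.213] [np.float64(75.3), np.float64(25.8), np.float64(75.6), np.float64(25.5)]
w1 all [[296.0, 138.0], [351.0, 143.0], [343.0, 238.0], [292.0, 236.0]] 
 [[458.3, 287.0], [485.8, 323.2], [556.7, 273.9], [530.3, 235.5]] centre [507.776 279.914] [np.float64(88.5), np.float64(45.5), np.float64(86.4), np.float64(46.5)]
w1 top [[295.0, 139.0], [351.0, 143.0], [343.0, 238.0], [292.0, 236.0]] 
 [[458.5, 285.8], [485.8, 323.2], [556.7, 273.9], [530.3, 235.5]] centre [507.838 279.628] [np.float64(87.7), np.float64(46.3), np.float64(86.4), np.float64(46.5)]
w3 slide [[306.0, 227.0], [338.0, 229.0], [332.0, 311.0], [301.0, 309.0]] 
 [[470.7, 290.8], [485.1, 310.8], [547.5, 268.3], [532.0, 247.1]] centre [508.823 279.251] [np.float64(75.2), np.float64(24.6), np.float64(75.5), np.float64(26.2)]
w3 all [[293.0, 209.0], [350.0, 213.0], [343.0, 316.0], [288.0, 311.0]] 
 [[453.1, 290.4], [478.5, 325.2], [556.7, 273.6], [527.9, 236.7]] centre [504.081 281.465] [np.float64(92.0), np.float64(43.1), np.float64(93.7), np.float64(46.9)]
w3 top [[349.0, 211.0], [344.0, 315.0], [290.0, 314.0], [292.0, 210.0]] 
 [[476.7, 325.4], [556.3, 274.9], [531.3, 236.4], [453.4, 289.3]] centre [504.45  281.487] [np.float64(43.0), np.float64(94.3), np.float64(45.8), np.float64(94.1)]
slide [(array([470.103, 290.723,  27.145]), array([0.44, 0.44])), (array([484.892, 311.074,  26.697]), array([0.148, 0.148])), (array([531.592, 247.57 ,  26.762]), array([0.154, 0.154])), (array([547.007, 268.249,  26.477]), array([0.231, 0.231]))]
top [(array([460.622, 282.493,   0.065]), array([0.053, 0.053])), (array([492.247, 322.586, -12.801]), array([1.409, 1.409])), (array([530.259, 236.479,  27.201]), array([0.651, 0.651])), (array([558.006, 273.734,  23.443]), array([0.333, 0.333]))]
```

View pics/w3.png

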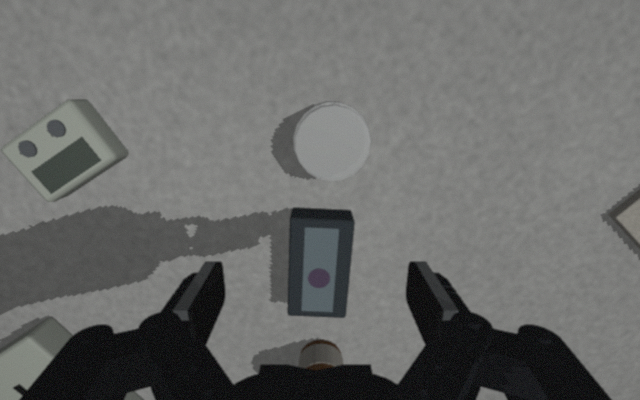

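The second wrist view shows the slide at (301–338, 227–311), and triangulation puts its top at 26.8 mm. The carrier centre is at (508.6, 279.1), yaw 145.2.

```bash
python3 -c "
from h import *
go([508.6,279.1,215],145.2);print(pose()[2]['orientation'])"
```

```text
mm [-51.047   2.519  66.555] deg [0.087 0.047 2.921] rows>=2.0
row [-0.128  0.006  0.166  0.003  0.002  0.097]
[179.914   0.049 148.121]
```

```bash
python3 -m crank '-0.064 0.003 0.05 0 0 0.097;-0.128 0.006 0.1 0.003 0 0.097;-0.128 0.006 0.166 0.003 0 0.097;-0.128 0.006 0.166 0.003 0 0.097;-0.128 0.006 0.166 0.003 0 0.097'
python3 -c "
from h import *
go([508.6,279.1,177],145.2)"
```

```text
time: 2.3
eef_pos: [508.9, 277.3, 213.9]
orientation: [-179.8, -0.0, 145.0]
ft_force: [-0.5, 0.7, -0.1]
finger_gap: 1.004
finger_force: 0.0
mm [ 1.233  1.441 36.872] deg [-0.19  -0.039 -0.193] rows>=0.9
row [ 0.003  0.004  0.092 -0.006 -0.001 -0.006]
```

```bash
python3 -m crank '0.003 0.004 0.05 0 0 0;0.003 0.004 0.092 0 0 0;0.003 0.004 0.092 0 0 0;0.003 0.004 0.092 0 0 0'
python3 -m crank '0 0 0 0 0 0;0 0 0 0 0 0;0 0 0 0 0 0;0 0 0 0 0 0;0 0 0 0 0 0' 0.3 40
python3 -m crank '0 0 0 0 0 0;0 0 0 0 0 0;0 0 0 0 0 0;0 0 0 0 0 0;0 0 0 0 0 0' 0.3 40
```

```text
time: 2.63
eef_pos: [508.6, 280.7, 178.7]
orientation: [-180.0, 0.0, 145.2]
ft_force: [0.6, 0.6, 0.3]
finger_gap: 0.993
finger_force: 0.0
time: 3.05
eef_pos: [509.3, 280.3, 179.2]
orientation: [179.9, 0.1, 145.1]
ft_force: [0.1, 0.9, 5.2]
finger_gap: 0.571
finger_force: 44.1
time: 3.47
eef_pos: [509.3, 280.3, 179.2]
orientation: [179.9, 0.1, 145.1]
ft_force: [-0.4, -0.3, 6.1]
finger_gap: 0.574
finger_force: 44.1
```

```bash
cat >> h.py <<'E'
def plan(target,yaw,n,mid=None):
    """per-call end shifts/turns for a move in n calls"""
    p,r,s=pose();t=R.from_euler("xyz",[180,0,yaw],degrees=True)
    rv=(r.inv()*t).as_rotvec();d=np.array(target)-p
    for i in range(n):
        ri=r*R.from_rotvec(rv*i/n)
        print("call",i+1,(ri.inv().apply(d/n)/400).round(3),(np.degrees(rv)/n/30).round(3))
E
python3 -m crank '0 0 -0.03 0 0 0;0 0 -0.1 0 0 0;0 0 -0.2 0 0 0;0 0 -0.3 0 0 0;0 0 -0.4 0 0 0'
python3 - <<'E'
from h import *
p,r,s=pose();print(p,s["q"],s["finger_force"],s["finger_gap"])
plan([385,-325,400],10.5,5)
E
```

```text
time: 3.88
eef_pos: [508.0, 279.6, 339.1]
orientation: [-179.8, -0.0, 145.1]
ft_force: [0.9, 0.7, -2.4]
finger_gap: 0.573
finger_force: 43.2
[508.017 279.586 339.128] [-41.998  24.127  16.003  88.05   -6.869  68.977  30.228] 43.18867206573486 0.5734145365277593
call 1 [-0.123 -0.283 -0.03 ] [-0.001  0.001  0.897]
call 2 [-0.238 -0.197 -0.03 ] [-0.001  0.001  0.897]
call 3 [-0.301 -0.068 -0.03 ] [-0.001  0.001  0.897]
call 4 [-0.299  0.075 -0.03 ] [-0.001  0.001  0.897]
call 5 [-0.233  0.203 -0.03 ] [-0.001  0.001  0.897]
```

```bash
python3 -m crank '-0.025 -0.057 -0.006 0 0 0.18;-0.05 -0.113 -0.012 0 0 0.36;-0.074 -0.17 -0.018 0 0 0.54;-0.1 -0.226 -0.024 0 0 0.72;-0.123 -0.283 -0.03 0 0 0.897'
python3 -m crank '-0.048 -0.039 -0.006 0 0 0.18;-0.095 -0.079 -0.012 0 0 0.36;-0.143 -0.118 -0.018 0 0 0.54;-0.19 -0.158 -0.024 0 0 0.72;-0.238 -0.197 -0.03 0 0 0.897'
python3 -m crank '-0.06 -0.014 -0.006 0 0 0.18;-0.12 -0.027 -0.012 0 0 0.36;-0.18 -0.041 -0.018 0 0 0.54;-0.24 -0.054 -0.024 0 0 0.72;-0.301 -0.068 -0.03 0 0 0.897'
python3 -m crank '-0.06 0.015 -0.006 0 0 0.18;-0.12 0.03 -0.012 0 0 0.36;-0.18 0.045 -0.018 0 0 0.54;-0.24 0.06 -0.024 0 0 0.72;-0.299 0.075 -0.03 0 0 0.897'
python3 -m crank '-0.047 0.04 -0.006 0 0 0.18;-0.093 0.08 -0.012 0 0 0.36;-0.14 0.12 -0.018 0 0 0.54;-0.186 0.16 -0.024 0 0 0.72;-0.233 0.203 -0.03 0 0 0.897'
python3 -m crank '0 0 0 0 0 0;0 0 0 0 0 0;0 0 0 0 0 0'
python3 -c "
from h import *
c,im=snap('wrist','s1.png');p,r,s=pose();print(p,s['orientation'],s['q'],s['finger_gap'])"
```

```text
time: 4.3
eef_pos: [483.5, 157.6, 350.0]
orientation: [-179.9, 0.0, 117.9]
ft_force: [0.2, -0.4, -2.2]
finger_gap: 0.577
finger_force: 43.2
time: 4.72
eef_pos: [458.7, 36.7, 362.1]
orientation: [-179.9, 0.0, 91.0]
ft_force: [0.3, 0.4, -1.8]
finger_gap: 0.578
finger_force: 43.2
time: 5.13
eef_pos: [434.2, -84.1, 374.3]
orientation: [-179.9, 0.0, 64.1]
ft_force: [-0.3, -0.1, -1.8]
finger_gap: 0.578
finger_force: 43.2
time: 5.55
eef_pos: [409.4, -204.8, 386.5]
orientation: [-180.0, 0.0, 37.2]
ft_force: [-0.2, -0.6, -1.6]
finger_gap: 0.576
finger_force: 43.2
time: 5.97
eef_pos: [385.1, -325.4, 398.6]
orientation: [-180.0, 0.0, 10.3]
ft_force: [0.9, 0.9, -1.8]
finger_gap: 0.571
finger_force: 43.2
time: 6.22
eef_pos: [385.8, -324.1, 398.2]
orientation: [-179.9, 0.1, 10.6]
ft_force: [0.2, 0.6, -1.6]
finger_gap: 0.578
finger_force: 43.2
[ 386.216 -323.634  398.067] [-179.942    0.045   10.659] [ -5.905  17.923  56.25   95.734 -15.373  74.695 -26.154] 0.575618310042043
```

View pics/s1.png

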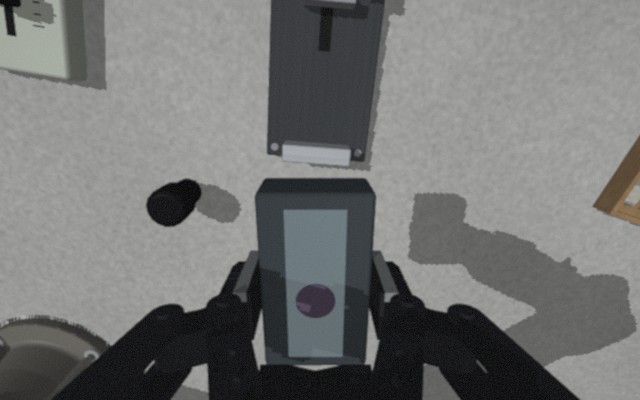

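The view shows the held carrier's slide at (284–347, 209–357), square in the fingers. Past it are the stop at (281–351, 143–165), the bed edges running x≈270 and 365–384, and the jaw at the top edge.

```bash
python3 -m crank '0 0.075 0 0 0 0;0 0.15 0 0 0 0;0 0.15 0 0 0 0;0 0.15 0 0 0 0;0 0.15 0 0 0 0'
python3 -c "
from h import *
c,im=snap('wrist','s2.png')"
python3 -m crank '0.1 -0.05 0 0 0 0;0.2 -0.1 0 0 0 0;0.3 -0.15 0 0 0 0;0.35 -0.15 0 0 0 0;0.35 -0.15 0 0 0 0'
python3 -m crank '0 0 0 0 0 0;0 0 0 0 0 0'
python3 - <<'E'
from h import *
c,im=snap('wrist','s3.png');p,r,s=pose();print(p,s['q'])
E
python3 - <<'E'
import cv2,numpy as np
a=[cv2.imread(f"pics/{f}.png") for f in ("s2","s3")]
cv2.imwrite("pics/s23.png",np.hstack([cv2.resize(i[:,100:500],(400,400)) for i in a]))
E
```

```text
time: 6.68
eef_pos: [397.4, -382.6, 398.0]
orientation: [-179.9, 0.1, 10.6]
ft_force: [0.1, 0.3, -2.5]
finger_gap: 0.579
finger_force: 43.3
time: 7.15
eef_pos: [531.6, -290.4, 396.9]
orientation: [-179.8, -0.2, 11.5]
ft_force: [0.8, 0.2, -1.7]
finger_gap: 0.575
finger_force: 43.3
time: 7.32
eef_pos: [523.2, -298.4, 398.3]
orientation: [180.0, 0.1, 10.6]
ft_force: [-0.4, -0.7, -1.6]
finger_gap: 0.572
finger_force: 43.3
[ 522.39  -299.429  398.532] [ -4.617  30.861  51.978  79.814 -24.045  80.838 -32.403]
```

View pics/s23.png

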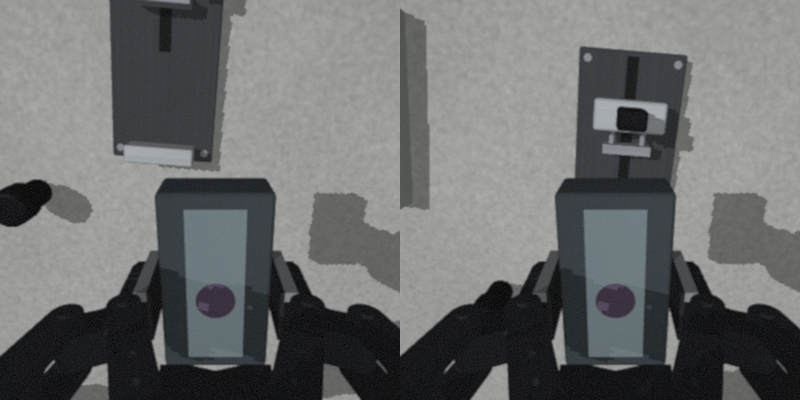

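Run:
```python
import cv2,numpy as np
g=lambda f:cv2.cvtColor(cv2.imread(f"pics/{f}.png"),cv2.COLOR_BGR2GRAY)
a=g("s1");print("s1 col300,316,335 rows132-172");
for x in(300,316,335):print(a[132:172,x].tolist())
print("row80",a[80,262:280].tolist(),a[80,365:388].tolist())
b=g("s3");print("s3 row70",b[70,274:288].tolist(),b[70,380:392].tolist(),"col340",b[42:60,340].tolist())
print("jaw col 305",b[92:162,305].tolist());print("grip col 331",b[92:162,331].tolist());print("pad row150",b[150,295:358].tolist());print("grip row118",b[118,288:375].tolist())
```

```text
s1 col300,316,335 rows132-172
[63, 61, 61, 60, 64, 59, 63, 62, 66, 78, 88, 88, 90, 109, 142, 162, 168, 169, 168, 171, 170, 171, 168, 166, 163, 163, 162, 164, 163, 155, 143, 148, 158, 159, 158, 161, 158, 162, 157, 160]
[64, 60, 63, 62, 63, 64, 63, 59, 64, 62, 74, 87, 91, 90, 104, 140, 160, 167, 166, 169, 170, 170, 171, 170, 168, 165, 164, 165, 164, 164, 160, 140, 118, 112, 138, 150, 150, 150, 154, 156]
[61, 63, 59, 59, 58, 63, 62, 62, 62, 63, 61, 63, 81, 89, 86, 95, 127, 152, 163, 167, 166, 168, 166, 167, 170, 169, 164, 162, 162, 164, 165, 162, 143, 115, 98, 111, 141, 158, 159, 154]
row80 [159, 159, 158, 160, 161, 157, 131, 84, 59, 60, 60, 63, 61, 65, 66, 63, 62, 61] [63, 63, 60, 64, 62, 64, 65, 67, 60, 71, 89, 100, 101, 102, 102, 111, 134, 154, 159, 158, 160, 160, 159]
s3 row70 [157, 160, 166, 163, 137, 86, 60, 62, 64, 67, 68, 66, 62, 64] [65, 64, 62, 62, 63, 72, 92, 102, 102, 102, 108, 133] col340 [154, 152, 151, 152, 151, 154, 153, 155, 148, 109, 66, 60, 59, 68, 61, 62, 64, 63]
jaw col 305 [64, 62, 63, 62, 63, 79, 111, 142, 159, 167, 172, 173, 171, 169, 172, 175, 174, 169, 169, 172
[... 557 characters left out ...]
, 62, 67, 66, 64, 64, 78, 110, 134, 139, 137, 139, 138, 139, 142, 138, 140, 139, 142, 141, 137, 137, 140, 141, 138, 137, 139, 140, 138, 140, 139, 136, 138, 140, 138, 138, 140, 137, 139, 139, 138, 135, 139, 136, 136, 136, 134, 134, 139, 136, 134, 137, 139, 136, 131, 105, 65, 42, 43, 44, 44, 47, 45]
grip row118 [65, 67, 62, 65, 78, 117, 153, 166, 170, 170, 172, 174, 170, 170, 171, 173, 174, 171, 171, 173, 173, 172, 172, 171, 175, 172, 171, 156, 113, 57, 22, 28, 28, 21, 23, 26, 27, 22, 31, 28, 26, 21, 27, 29, 32, 32, 29, 28, 22, 28, 29, 25, 21, 33, 34, 23, 29, 28, 23, 50, 88, 109, 115, 113, 112, 112, 114, 120, 126, 132, 138, 148, 160, 164, 165, 166, 153, 127, 95, 57, 44, 48, 46, 41, 43, 40, 46]
```

```bash
cat > m.py <<'E'
from h import *
def load(f):
    return cv2.cvtColor(cv2.imread(f"pics/{f}.png"),cv2.COLOR_BGR2GRAY).astype(float),np.load(f"pics/{f}.npy",allow_pickle=True).item()
def cross(v,o,t,up):
    """first subpixel crossing of t in profile v starting at o"""
    for i in range(len(v)-1):
        if (v[i]<t<=v[i+1]) if up else (v[i]>t>=v[i+1]): return o+i+(t-v[i])/(v[i+1]-v[i])
def hedge(g,cols,r0,r1,t,up):  # horizontal-ish edge: points (x,y)
    P=[(x,cross(g[r0:r1,x],r0,t,up)) for x in cols];return np.array([p for p in P if p[1] is not None])
def vedge(g,rows,c0,c1,t,up):
    P=[(cross(g[y,c0:c1],c0,t,up),y) for y in rows];return np.array([p for p in P if p[0] is not None])
def wline(c,P,z):
    """ground line at height z through edge pixels: point, direction, rms"""
    W=np.array([onz(c,p,z)[:2] for p in P])
    for _ in range(3):
        m=W.mean(0);d=np.linalg.svd(W-m)[2][0];e=(W-m)@[-d[1],d[0]];W=W[abs(e)<max(1.,2*e.std())]
    d=d*np.sign(d[np.argmax(abs(d))]);return m,d,e.std()
E
python3 - <<'E'
from m import *
for f,xl,xr in [("s1",(255,300),(345,385)),("s2",(195,240),(295,330))]:
    g,c=load(f)
    L=vedge(g,range(10,135),*xl,110,False);Rr=vedge(g,range(10,135),*xr,81,True)
    for n,P in(("L",L),("R",Rr)):
        m,d,e=wline(c,P,16);print(f,n,len(P),m,np.degrees(np.arctan2(d[1],d[0])),e)
    if f=="s1": 
        F=hedge(g,range(290,346,2),140,158,125,True);m,d,e=wline(c,F,46);print("stop face top edge",m,np.degrees(np.arctan2(d[1],d[0])),e, "ends",onz(c,F[0],46),onz(c,F[-1],46))
    else: 
        F=hedge(g,range(229,286,2),140,158,125,True);m,d,e=wline(c,F,46);print("stop face top edge",m,np.degrees(np.arctan2(d[1],d[0])),e)
g,c=load("s3")
F=hedge(g,list(range(295,325))+list(range(345,375)),40,64,110,False);m,d,e=wline(c,F,16);print("far",m,np.degrees(np.arctan2(d[1],d[0])),e)
for n,P in(("L",vedge(g,range(60,175),270,295,110,False)),("R",vedge(g,range(65,95),375,395,81,True))):
    m,d,e=wline(c,P,16);print("s3",n,len(P),m,np.degrees(np.arctan2(d[1],d[0])),e)
# stop ends for height
g1,c1=load("s1");g2,c2=load("s2")
for f,g in(("s1",g1),("s2",g2)):
    o=0 if f=="s1" else -61
    for r in(152,156,158):print(f,r,g[r,275+o:290+o].astype(int).tolist(),g[r,343+o:360+o].astype(int).tolist())
E
```

```text
s1 L 125 [ 474.378 -258.143] 6.209526049177275 0.12270435257625417
s1 R 125 [ 494.477 -366.159] 6.141918758230084 0.13250569815964788
stop face top edge [ 414.077 -320.079] 96.07589126545106 0.07050959843557139 ends [ 411.136 -292.898   46.   ] [ 417.012 -347.334   46.   ]
s2 L 125 [ 474.955 -258.298] 6.2456036089227895 0.1252420696368267
s2 R 125 [ 495.163 -366.314] 6.162291169154363 0.11223808096880783
stop face top edge [ 414.005 -318.924] 96.0360184260461 0.07143299236673288
far [ 644.753 -295.605] 96.19378111435834 0.08919377688878047
s3 L 115 [ 568.548 -247.853] 6.161444626870933 0.12506172193314943
s3 R 30 [ 626.952 -351.621] 5.944812685676788 0.10076855706890628
s1 152 [58, 61, 61, 61, 62, 60, 79, 124, 160, 172, 172, 170, 170, 172, 171] [164, 166, 167, 167, 166, 168, 151, 118, 67, 43, 52, 70, 90, 94, 93, 100, 117]
s1 156 [150, 144, 131, 115, 109, 108, 116, 143, 157, 163, 163, 163, 162, 159, 161] [166, 166, 167, 168, 166, 161, 143, 101, 60, 39, 43, 51, 62, 65, 74, 74, 67]
s1 158 [155, 155, 155, 157, 161, 154, 149, 149, 160, 163, 163, 162, 163, 164, 164] [166, 165, 166, 168, 166, 157, 129, 85, 49, 46, 40, 48, 44, 43, 44, 46, 45]
s2 152 [70, 56, 60, 62, 62, 64, 64, 63, 67, 104, 145, 166, 171, 171, 172] [165, 164, 163, 164, 163, 163, 159, 163, 153, 131, 106, 75, 56, 49, 42, 42, 43]
s2 156 [157, 157, 152, 148, 151, 149, 147, 145, 145, 146, 150, 158, 161, 163, 160] [165, 164, 165, 164, 165, 164, 163, 163, 155, 129, 97, 73, 53, 49, 47, 48, 46]
s2 158 [160, 161, 159, 159, 159, 159, 158, 157, 159, 153, 156, 160, 165, 165, 164] [166, 168, 168, 165, 164, 166, 167, 165, 152, 125, 90, 72, 47, 45, 41, 41, 39]
```

Run:
```python
from m import *
c=np.load("pics/s3.npy",allow_pickle=True).item();im=cv2.imread("pics/s3.png")
k=blob(im,(90,20,75),(120,80,170),(255,185,380,375))
q=cv2.approxPolyDP(cv2.convexHull(k),0.04*cv2.arcLength(k,True),True)[:,0].astype(float);print(q.tolist())
# TCP from the camera's calibration (fixed mount): use state
p,r,s=pose();print(p,s["orientation"])
ztop=26.4+p[2]-179.2
W=np.array([onz(c,a,ztop) for a in q]);t=r.inv().apply(W-p);print(t, t.mean(0))
print("lens",[np.linalg.norm(W[i]-W[i-1]) for i in range(len(q))])
```

```text
[[359.0, 198.0], [343.0, 356.0], [289.0, 356.0], [282.0, 208.0]]
[ 522.39  -299.429  398.532] [179.937   0.096  10.477]
[[ 41.349  16.246 152.749]
 [-39.811  12.185 152.88 ]
 [-39.81  -14.118 152.851]
 [ 36.999 -15.083 152.722]] [ -0.318  -0.193 152.801]
lens [np.float64(31.62911627161271), np.float64(81.26158160673819), np.float64(26.303023288216785), np.float64(76.81511534999942)]
```

```bash
python3 -c "
from h import *
go([464.5,-315.7,240],6.2)"
```

```text
mm [-59.618   5.297 158.638] deg [0.067 0.094 4.277] rows>=4.1
row [-0.149  0.013  0.397  0.002  0.003  0.143]
```

```bash
python3 -m crank '-0.08 0.007 0 0 0 0.07;-0.149 0.013 0.06 0 0 0.143;-0.149 0.013 0.15 0.002 0.003 0.143;-0.149 0.013 0.24 0.002 0.003 0.143;-0.149 0.013 0.32 0.002 0.003 0.143'
python3 -m crank '0 0 0.05 0 0 0;0 0 0.077 0 0 0;0 0 0.077 0 0 0;0 0 0.077 0 0 0;0 0 0.077 0 0 0'
python3 -c "
from h import *
go([464.5,-315.7,196],6.2);snap('wrist','p1.png');go([464.5,-315.7,196],6.2)"
```

```text
time: 7.78
eef_pos: [463.4, -316.2, 269.7]
orientation: [-180.0, -0.1, 6.0]
ft_force: [1.1, 1.1, -1.4]
finger_gap: 0.577
finger_force: 43.2
time: 8.2
eef_pos: [466.0, -316.6, 241.5]
orientation: [179.8, -0.2, 6.2]
ft_force: [-0.4, -0.2, -1.2]
finger_gap: 0.578
finger_force: 43.2
mm [-1.575 -1.166 45.54 ] deg [ 0.154 -0.192 -0.008] rows>=1.1
row [-0.004 -0.003  0.114  0.005 -0.006 -0.   ]
mm [-1.796 -1.083 45.656] deg [ 0.16  -0.213  0.016] rows>=1.1
row [-0.004 -0.003  0.114  0.005 -0.007  0.001]
```

```bash
python3 -m crank '-0.004 -0.003 0.05 0.005 -0.006 0;-0.004 -0.003 0.09 0.005 -0.006 0;-0.004 -0.003 0.105 0.005 -0.006 0;-0.004 -0.003 0.105 0.005 -0.006 0;-0.004 -0.003 0.105 0.005 -0.006 0'
python3 -c "
from h import *
go([464.5,-315.7,195.2],6.2)"
```

```text
time: 8.67
eef_pos: [464.5, -314.9, 198.5]
orientation: [-179.9, 0.1, 6.2]
ft_force: [0.2, 0.3, -0.7]
finger_gap: 0.577
finger_force: 43.2
mm [-0.039  0.85   3.27 ] deg [-0.077  0.087  0.046] rows>=0.1
row [-0.     0.002  0.008 -0.003  0.003  0.002]
```

```bash
python3 -m crank '0 0.002 0.003 -0.002 0.003 0;0 0.002 0.006 -0.002 0.003 0;0 0.002 0.008 -0.002 0.003 0;0 0.002 0.008 -0.002 0.003 0'
python3 -m crank '0 0 0.001 0 0 0;0 0 0.002 0 0 0;0 0 0.002 0 0 0'
```

```text
time: 9.0
eef_pos: [464.5, -315.7, 195.3]
orientation: [-180.0, -0.0, 6.2]
ft_force: [-0.1, -0.0, 1.4]
finger_gap: 0.574
finger_force: 43.7
time: 9.25
eef_pos: [464.4, -315.7, 195.2]
orientation: [-180.0, -0.0, 6.2]
ft_force: [-1.6, 1.9, 7.7]
finger_gap: 0.577
finger_force: 44.4
```

```bash
python3 -m crank '0 0 0 0 0 0;0 0 0 0 0 0;0 0 0 0 0 0;0 0 0 0 0 0;0 0 0 0 0 0' 1
python3 -m crank '0 0 -0.03 0 0 0;0 0 -0.1 0 0 0;0 0 -0.2 0 0 0;0 0 -0.3 0 0 0;0 0 -0.4 0 0 0'
python3 -m crank '0.03 0 0 0 0 0;0.075 0 0 0 0 0;0.075 0 0 0 0 0;0.075 0 0 0 0 0;0.075 0 0 0 0 0'
python3 -c "
from h import *
snap('wrist','j1.png');print(pose()[0],pose()[2]['q'])"
```

```text
time: 9.67
eef_pos: [464.1, -315.1, 193.3]
orientation: [-179.9, 0.1, 6.2]
ft_force: [-0.5, -0.7, -0.3]
finger_gap: 1.002
finger_force: 0.0
time: 10.08
eef_pos: [463.8, -315.4, 355.9]
orientation: [-179.9, 0.1, 6.2]
ft_force: [0.7, -0.3, 0.8]
finger_gap: 1.0
finger_force: 0.0
time: 10.5
eef_pos: [493.2, -312.4, 353.3]
orientation: [-179.9, 0.2, 6.2]
ft_force: [-0.2, -0.3, -0.4]
finger_gap: 0.995
finger_force: 0.0
[ 492.946 -312.577  353.254] [ -4.234  30.871  52.753  87.148 -25.005  74.658 -32.502]
```

View pics/j1.png

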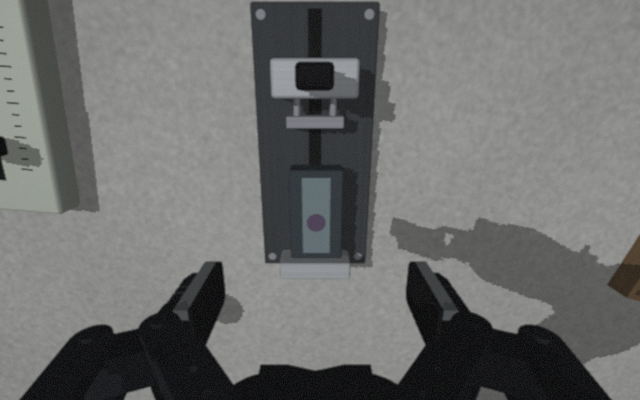

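The carrier lies flat and square on the bed with its slide at (302–331, 177–253). The stop is at (281–350, 250–277), the jaw block at (271–359, 58–97), its grip at (296–334, 62–90), and the pad at (286–344, 117–128).

```bash
cat > st.py <<'E'
from m import *
D=np.array([.9942,.1075]);N=np.array([-.1075,.9942]);O=np.array([520.4,-308.3])
def stage(w): w=np.asarray(w)[:2]-O;return np.array([w@D,w@N])
def world(x,y): return O+x*D+y*N
E
python3 - <<'E'
from st import *
g,c=load("j1")
E=lambda n,P,z:print(n,len(P),np.round(np.mean([stage(onz(c,p,z)) for p in P],0),2),np.std([stage(onz(c,p,z)) for p in P],0))
E("jaw far top",hedge(g,range(280,350,2),48,66,120,True),56)
E("jaw near top",hedge(g,list(range(280,292))+list(range(340,355)),84,106,120,False),56)
E("jaw L",vedge(g,range(66,92),262,280,120,True),56);E("jaw R",vedge(g,range(66,92),340,370,120,False),56)
E("grip far",hedge(g,range(302,328),58,70,90,False),98);E("grip near",hedge(g,range(302,328),80,100,90,True),98)
E("grip L",vedge(g,range(68,85),285,304,90,False),98);E("grip R",vedge(g,range(68,85),325,345,70,True),98)
E("pad near",hedge(g,range(292,340),120,135,95,False),40)
E("stop face top",hedge(g,range(290,340),240,270,125,True),46)
E("far",hedge(g,list(range(275,300))+list(range(330,360)),0,12,110,False),16)
E("bed L",vedge(g,range(20,240),245,275,110,False),16)
E("bed R",vedge(g,list(range(20,60))+list(range(130,240)),355,390,81,True),16)
im=cv2.imread("pics/j1.png");k=blob(im,(90,20,75),(120,80,170),(295,170,338,258))
q=cv2.approxPolyDP(cv2.convexHull(k),0.04*cv2.arcLength(k,True),True)[:,0];print("slide",q.tolist(),[stage(onz(c,p.astype(float),42)).round(1).tolist() for p in q])
E
```

```text
jaw far top 35 [77.24  0.6 ] [ 0.034 15.55 ]
jaw near top 12 [49.51 23.38] [0.047 2.755]
jaw L 26 [62.84 34.51] [5.503 0.033]
jaw R 14 [ 67.23 -33.09] [2.923 0.15 ]
grip far 26 [71.83  0.11] [0.018 4.878]
grip near 26 [53.7   0.12] [0.16  5.015]
grip L 17 [62.92 12.99] [3.014 0.064]
grip R 17 [ 62.92 -12.46] [3.014 0.169]
pad near 48 [23.51 -0.57] [ 0.037 12.078]
stop face top 50 [-107.45    0.39] [ 0.072 14.238]
far 55 [125.25  -2.97] [ 0.047 24.981]
bed L 220 [15.33 55.15] [59.671  0.146]
bed R 150 [ -0.98 -55.02] [65.121  0.164]
slide [[329, 177], [329, 252], [304, 253], [301, 178]] [[-20.5, -12.9], [-96.9, -13.9], [-98.0, 10.8], [-21.4, 12.6]]
```

```bash
python3 -c "
from st import *
w=world(63.7,-1.2);go([w[0],w[1],300],6.2)"
```

```text
mm [91.598 -0.032 53.008] deg [-0.105  0.154 -0.047] rows>=2.5
row [ 0.229 -0.     0.133 -0.004  0.005 -0.002]
```

```bash
python3 -m crank '0.04 0 -0.01 0 0 0;0.08 0 -0.02 0 0 0;0.08 0 -0.02 0 0 0;0.08 0 -0.02 0 0 0'
python3 - <<'E'
from st import *
c,im=snap("wrist","j2.png");a=load("j1");b=load("j2");print(pose()[0])
v=b[0][95:150,318];print(v.astype(int).tolist());print(b[0][112,285:350].astype(int).tolist())
E
python3 -m crank '0.08 0 0.02 0 0 0;0.15 0 0.1 0 0 0;0.15 0 0.15 0 0 0;0.15 0 0.15 0 0 0;0.15 0 0.15 0 0 0'
python3 -c "
from st import *
w=world(63.7,-1.2);go([w[0],w[1],240],6.2)"
```

```text
time: 10.88
eef_pos: [525.6, -308.7, 361.1]
orientation: [-179.9, 0.1, 6.3]
ft_force: [-0.4, -0.3, -0.2]
finger_gap: 1.001
finger_force: 0.0
[ 524.718 -309.217  361.022]
[31, 23, 31, 30, 27, 57, 80, 116, 135, 145, 156, 153, 161, 152, 112, 63, 24, 22, 19, 21, 20, 25, 26, 27, 26, 26, 30, 26, 26, 31, 19, 23, 17, 34, 29, 20, 25, 29, 32, 22, 22, 17, 21, 22, 19, 21, 16, 10, 23, 24, 29, 25, 29, 44, 67]
[160, 161, 161, 161, 160, 161, 160, 159, 159, 161, 162, 160, 154, 131, 85, 40, 19, 10, 12, 22, 10, 7, 12, 22, 21, 16, 17, 16, 18, 16, 14, 9, 17, 22, 11, 8, 14, 13, 20, 14, 21, 16, 6, 28, 44, 88, 131, 154, 160, 159, 160, 160, 158, 160, 161, 157, 159, 159, 157, 158, 159, 159, 158, 158, 156]
time: 11.35
eef_pos: [583.7, -302.6, 300.1]
orientation: [-179.8, 0.3, 6.1]
ft_force: [-0.2, 0.3, 1.0]
finger_gap: 0.998
finger_force: 0.0
mm [ 0.455  0.244 60.087] deg [-0.157  0.328 -0.08 ] rows>=1.4
row [ 0.001  0.001  0.15  -0.005  0.011 -0.003]
```

```bash
python3 -m crank '0.001 0.001 0.06 -0.005 0.011 0;0.001 0.001 0.12 -0.005 0.011 0;0.001 0.001 0.15 -0.005 0.011 0;0.001 0.001 0.15 -0.005 0.011 0;0.001 0.001 0.15 -0.005 0.011 0'
python3 -m crank '0 0 0 0 0 0;0 0 0 0 0 0;0 0 0 0 0 0;0 0 0 0 0 0;0 0 0 0 0 0' 0.1 40
python3 -m crank '0 0 0 0 0 0;0 0 0 0 0 0;0 0 0 0 0 0;0 0 0 0 0 0;0 0 0 0 0 0'
python3 -c "
from st import *
p,r,s=pose();print(p,stage(p),s['q'],s['orientation'])"
```

```text
time: 11.77
eef_pos: [585.3, -303.2, 242.7]
orientation: [179.9, -0.3, 6.2]
ft_force: [-0.1, -0.7, 0.2]
finger_gap: 1.001
finger_force: 0.0
time: 12.18
eef_pos: [586.1, -301.6, 242.1]
orientation: [-179.9, -0.3, 6.2]
ft_force: [-3.2, 16.5, 17.4]
finger_gap: 0.299
finger_force: 16.5
time: 12.6
eef_pos: [586.1, -301.5, 242.2]
orientation: [-179.9, -0.3, 6.3]
ft_force: [-1.9, 3.9, 6.4]
finger_gap: 0.291
finger_force: 41.0
[ 586.118 -301.52   242.204] [66.065 -0.324] [ -1.475  44.523  46.64   81.361 -33.558  68.226 -34.429] [-179.95    -0.298    6.281]
```

```bash
python3 -m crank '-0.015 0 0 0 0 0;-0.03 0 0 0 0 0;-0.045 0 0 0 0 0;-0.06 0 0 0 0 0;-0.07 0 0 0 0 0'
python3 -m crank '-0.007 0 0 0 0 0;-0.014 0 0 0 0 0;-0.021 0 0 0 0 0;-0.028 0 0 0 0 0;-0.028 0 0 0 0 0'
python3 -c "
from st import *
snap('wrist','j3.png');p,r,s=pose();print(p,stage(p),s['ft_force'])"
```

```text
time: 13.02
eef_pos: [562.4, -303.4, 242.2]
orientation: [179.9, -0.9, 6.4]
ft_force: [10.2, 0.9, -1.8]
finger_gap: 0.296
finger_force: 40.4
time: 13.43
eef_pos: [551.1, -304.8, 242.2]
orientation: [179.9, -0.9, 6.4]
ft_force: [8.1, 1.8, 0.1]
finger_gap: 0.295
finger_force: 40.5
[ 551.142 -304.737  242.216] [30.946  0.238] [ 8.874  0.996 -0.254]
```

View pics/j3.png

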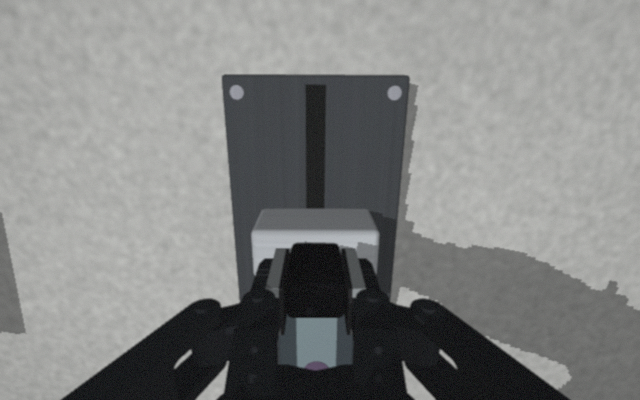

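The gripper holds the jaw's grip. The jaw block's far top edge is at row ≈231 and the bed's far edge at row ≈75, which gives a gauge of jaw travel.

```bash
cat > gauge.py <<'E'
from st import *
import sys
f=sys.argv[1]
c,im=snap("wrist",f+".png");p,r,s=pose()
g,c=load(f)
j=np.mean([stage(onz(c,q,56))[0] for q in hedge(g,range(262,290),218,262,190,True)]);b=np.mean([stage(onz(c,q,16))[0] for q in hedge(g,range(250,380),55,95,110,False)])
print(g[222:242,275].astype(int).tolist())
print("jaw centre",j-15-(b-125),"far edge",b,"tcp",stage(p),s["ft_force"],s["finger_force"])
E
python3 gauge.py j4
```

```text
[100, 101, 99, 101, 103, 103, 101, 117, 133, 152, 160, 168, 166, 173, 178, 176, 179, 177, 179, 176]
jaw centre nan far edge 125.06203754627569 tcp [30.99   0.251] [8.648 1.33  0.254] 40.53114473819733
  return _methods._mean(a, axis=axis, dtype=dtype,
  ret = ret.dtype.type(ret / rcount)
```

```bash
sed -i 's/218,262,190/215,262,135/' gauge.py; python3 gauge.py j5
```

```text
[100, 98, 100, 101, 101, 98, 102, 116, 134, 152, 159, 164, 171, 175, 176, 178, 180, 181, 177, 177]
jaw centre 29.679887111505856 far edge 125.0641373664906 tcp [31.01   0.242] [8.154 1.961 0.439] 40.53667366504669
```

```bash
python3 -m crank '-0.006 0 0 0 0 0;-0.012 0 0 0 0 0;-0.018 0 0 0 0 0;-0.024 0 0 0 0 0;-0.024 0 0 0 0 0'
python3 gauge.py j6
```

```text
time: 14.0
eef_pos: [542.3, -305.6, 242.2]
orientation: [179.8, -1.0, 6.5]
ft_force: [9.7, 0.8, -1.6]
finger_gap: 0.295
finger_force: 40.3
[104, 104, 102, 103, 102, 106, 105, 116, 139, 154, 164, 167, 172, 176, 181, 183, 179, 183, 182, 182]
jaw centre 21.3073001067605 far edge 124.97854843804332 tcp [22.162  0.316] [11.043  0.862 -1.192] 40.37883818149567
```

```bash
python3 -m crank '-0.004 0 0 0 0 0;-0.008 0 0 0 0 0;-0.011 0 0 0 0 0;-0.011 0 0 0 0 0'
python3 gauge.py j7
```

```text
time: 14.38
eef_pos: [538.9, -305.8, 242.2]
orientation: [179.8, -1.1, 6.5]
ft_force: [13.0, -0.1, -3.2]
finger_gap: 0.3
finger_force: 40.2
[102, 100, 103, 102, 104, 103, 107, 117, 138, 152, 161, 166, 172, 176, 180, 181, 184, 180, 181, 180]
jaw centre nan far edge nan tcp [18.739  0.458] [12.552  1.274 -1.652] 40.160492062568665
  return _methods._mean(a, axis=axis, dtype=dtype,
  ret = ret.dtype.type(ret / rcount)
```

```bash
python3 -m crank '0 0 0 0 0 0;0 0 0 0 0 0;0 0 0 0 0 0;0 0 0 0 0 0;0 0 0 0 0 0' 1
python3 -m crank '0 0 -0.05 0 0 0;0 0 -0.15 0 0 0;0 0 -0.25 0 0 0;0 0 -0.3 0 0 0;0 0 -0.3 0 0 0'
python3 -m crank '-0.05 0 0 0 0 0;-0.1 0 0 0 0 0;-0.1 0 0 0 0 0;-0.1 0 0 0 0 0;-0.1 0 0 0 0 0'
python3 -c "
from h import *
snap('wrist','k1.png');print(pose()[0])"
```

```text
time: 14.85
eef_pos: [532.3, -308.6, 241.0]
orientation: [179.9, -0.2, 6.2]
ft_force: [-0.4, -0.8, -0.8]
finger_gap: 0.977
finger_force: 0.0
time: 15.27
eef_pos: [532.7, -310.3, 367.4]
orientation: [179.5, -0.7, 6.2]
ft_force: [0.2, -0.2, -0.1]
finger_gap: 1.001
finger_force: 0.0
time: 15.68
eef_pos: [492.9, -312.1, 360.5]
orientation: [180.0, -0.3, 6.2]
ft_force: [0.6, -0.4, 0.0]
finger_gap: 0.999
finger_force: 0.0
[ 493.411 -311.876  360.452]
```

View pics/k1.png

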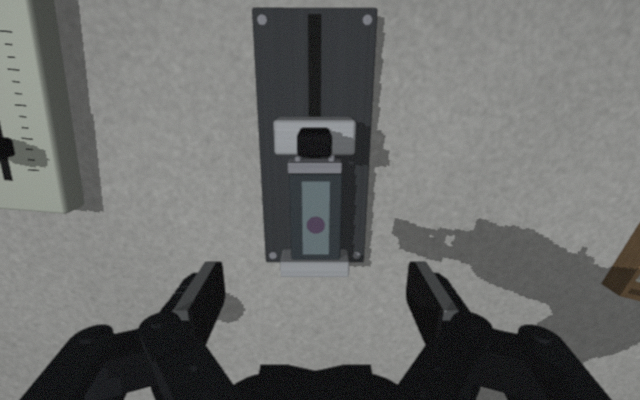

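The carrier now sits against the stop with the pad on it at (288–341, 163–173) and the jaw block at (274–355, 119–155). I'll measure how far the pad is pressed in.

Run:
```python
from st import *
g,c=load("k1")
E=lambda n,P,z:print(n,len(P),np.round(np.mean([stage(onz(c,p,z)) for p in P],0),2),np.round(np.std([stage(onz(c,p,z)) for p in P],0),2))
E("jaw far top",hedge(g,range(282,345,2),108,128,120,True),56)
E("jaw near top",hedge(g,list(range(278,294)),140,165,120,False),56)
E("pad far top",hedge(g,list(range(304,324)),160,170,100,True),40)
E("pad near",hedge(g,range(294,336),166,182,95,False),40)
E("stop face top",hedge(g,range(290,338),240,270,125,True),46)
E("far",hedge(g,list(range(275,300))+list(range(330,360)),0,20,110,False),16)
print(g[145:180,284].astype(int).tolist(),g[145:180,315].astype(int).tolist())
im=cv2.imread("pics/k1.png");k=blob(im,(90,20,75),(120,80,170),(295,176,336,258))
q=cv2.approxPolyDP(cv2.convexHull(k),0.04*cv2.arcLength(k,True),True)[:,0];print("slide",q.tolist(),[stage(onz(c,p.astype(float),42)).round(1).tolist() for p in q])
```

```text
jaw far top 32 [32.44  1.29] [ 0.05 15.51]
jaw near top 16 [ 4.74 25.19] [0.03 4.  ]
pad far top 20 [-6.9   0.97] [0.03 5.34]
pad near 42 [-16.35   0.05] [ 0.02 11.34]
stop face top 48 [-107.42    1.05] [ 0.11 13.97]
far 55 [125.13  -3.29] [ 0.08 25.79]
[153, 150, 150, 149, 150, 151, 149, 142, 121, 93, 67, 57, 56, 55, 58, 55, 54, 55, 59, 58, 59, 56, 57, 57, 58, 55, 56, 58, 54, 57, 56, 59, 56, 56, 59] [20, 25, 22, 17, 22, 25, 17, 22, 19, 14, 16, 18, 21, 45, 63, 69, 67, 80, 110, 124, 121, 122, 121, 125, 126, 127, 124, 113, 80, 51, 52, 55, 58, 57, 57]
slide [[329, 181], [328, 254], [303, 254], [301, 182]] [[-24.0, -13.5], [-100.4, -13.6], [-100.4, 11.7], [-25.0, 12.7]]
```

```bash
python3 -c "
from st import *
w=world(19.3,-0.4);go([w[0],w[1],300],6.2);go([w[0],w[1],242],6.2)"
```

```text
mm [46.22  -0.182 60.68 ] deg [ 0.029 -0.281  0.098] rows>=1.8
row [ 0.116 -0.001  0.152  0.001 -0.009  0.003]
mm [ 45.936  -0.212 118.679] deg [ 0.029 -0.281  0.098] rows>=3.1
row [ 0.115 -0.001  0.297  0.001 -0.009  0.003]
```

```bash
python3 -m crank '0.06 0 0.05 0 0 0;0.115 -0.001 0.1 0 -0.009 0.003;0.115 -0.001 0.15 0 -0.009 0.003;0.115 -0.001 0.15 0 -0.009 0.003'
python3 -m crank '0 0 0.05 0 0 0;0 0 0.1 0 0 0;0 0 0.14 0 0 0;0 0 0.147 0 0 0;0 0 0.147 0 0 0'
python3 -c "
from st import *
p,r,s=pose();print(p,stage(p),s['orientation'])"
```

```text
time: 16.07
eef_pos: [540.0, -304.0, 295.7]
orientation: [-179.7, 0.4, 6.4]
ft_force: [-1.3, 0.5, -0.9]
finger_gap: 0.997
finger_force: 0.0
time: 16.48
eef_pos: [538.4, -307.0, 241.9]
orientation: [180.0, 0.1, 6.1]
ft_force: [-0.3, 0.3, 0.9]
finger_gap: 1.002
finger_force: 0.0
[ 538.352 -307.045  241.919] [17.983 -0.682] [179.987   0.101   6.133]
```

```bash
python3 -m crank '0 0 0 0 0 0;0 0 0 0 0 0;0 0 0 0 0 0;0 0 0 0 0 0;0 0 0 0 0 0' 0.1 40
python3 -m crank '0 0 0 0 0 0;0 0 0 0 0 0;0 0 0 0 0 0;0 0 0 0 0 0'
sed -i 's/55,95,110/30,95,110/' gauge.py; python3 gauge.py j8
```

```text
time: 16.9
eef_pos: [538.8, -306.7, 243.2]
orientation: [-180.0, -0.1, 6.2]
ft_force: [-3.3, 15.0, 17.8]
finger_gap: 0.301
finger_force: 16.5
time: 17.23
eef_pos: [538.9, -306.6, 243.3]
orientation: [-180.0, -0.0, 6.2]
ft_force: [-1.3, 2.3, 6.5]
finger_gap: 0.295
finger_force: 41.0
[111, 126, 145, 158, 165, 168, 175, 179, 179, 182, 180, 180, 180, 179, 180, 182, 186, 183, 178, 178]
jaw centre 18.254896928358384 far edge 124.97882522196613 tcp [18.536 -0.258] [-0.991  2.717  4.945] 40.98307013511658
```

```bash
python3 -m crank '-0.005 0 0 0 0 0;-0.01 0 0 0 0 0;-0.015 0 0 0 0 0;-0.019 0 0 0 0 0;-0.019 0 0 0 0 0'
python3 gauge.py j9 | tail -1
```

```text
time: 17.7
eef_pos: [536.4, -306.1, 243.3]
orientation: [179.8, -0.7, 6.4]
ft_force: [11.9, 0.1, -1.8]
finger_gap: 0.297
finger_force: 39.9
jaw centre 17.983480170573138 far edge 124.95175211960911 tcp [16.156  0.48 ] [12.041 -0.172 -1.317] 39.9508398771286
```

```bash
python3 -m crank '-0.001 0 0 0 0 0;-0.002 0 0 0 0 0;-0.003 0 0 0 0 0;-0.003 0 0 0 0 0'
python3 gauge.py j10 | tail -1
```

```text
time: 18.08
eef_pos: [535.9, -306.0, 243.3]
orientation: [179.7, -0.8, 6.4]
ft_force: [14.0, 0.7, -3.1]
finger_gap: 0.294
finger_force: 39.9
jaw centre 17.668440373662605 far edge 124.97018571677664 tcp [15.674  0.596] [12.711 -0.581 -3.933] 39.86371457576752
```

```bash
python3 -m crank '-0.001 0 0 0 0 0;-0.0015 0 0 0 0 0;-0.0015 0 0 0 0 0'
python3 gauge.py j11 | tail -1
python3 -m crank '0 0 0 0 0 0;0 0 0 0 0 0;0 0 0 0 0 0;0 0 0 0 0 0;0 0 0 0 0 0' 1
python3 -m crank '0 0 -0.05 0 0 0;0 0 -0.15 0 0 0;0 0 -0.25 0 0 0;0 0 -0.3 0 0 0;0 0 -0.3 0 0 0'
python3 -m crank '-0.05 0 0 0 0 0;-0.1 0 0 0 0 0;-0.1 0 0 0 0 0;-0.1 0 0 0 0 0;-0.1 0 0 0 0 0'
python3 - <<'E'
from st import *
snap('wrist','k2.png');g,c=load("k2")
E=lambda n,P,z:print(n,len(P),np.round(np.mean([stage(onz(c,p,z)) for p in P],0),2),np.round(np.std([stage(onz(c,p,z)) for p in P],0),2))
E("jaw far top",hedge(g,range(282,345,2),105,135,120,True),56)
E("jaw near top",hedge(g,list(range(278,290)),140,168,120,False),56)
E("pad near",hedge(g,range(294,336),168,186,95,False),40)
E("stop face top",hedge(g,range(290,338),240,275,125,True),46)
p,r,s=pose();print(p,s["orientation"],s["q"])
plan([498,-16,360],0,2)
E
```

```text
time: 18.38
eef_pos: [535.5, -306.0, 243.3]
orientation: [179.7, -0.8, 6.4]
ft_force: [13.3, -0.3, -3.4]
finger_gap: 0.296
finger_force: 39.8
jaw centre 17.295884190703553 far edge 124.96283001864145 tcp [15.218  0.605] [13.716 -0.267 -3.996] 39.82489585876465
time: 18.85
eef_pos: [528.6, -308.6, 242.2]
orientation: [179.9, 0.1, 6.1]
ft_force: [-0.1, -0.3, -0.5]
finger_gap: 0.98
finger_force: 0.0
time: 19.27
eef_pos: [529.6, -310.2, 368.6]
orientation: [179.5, -0.5, 6.1]
ft_force: [-0.5, -0.6, 0.1]
finger_gap: 1.0
finger_force: 0.0
time: 19.68
eef_pos: [489.8, -312.0, 361.9]
orientation: [180.0, -0.0, 6.2]
ft_force: [-1.1, 0.7, -0.2]
finger_gap: 0.998
finger_force: 0.0
jaw far top 32 [31.53  1.68] [ 0.05 15.5 ]
jaw near top 12 [ 3.75 27.36] [0.04 2.99]
pad near 0 nan nan
stop face top 48 [-107.45    1.66] [ 0.1  13.98]
[ 490.22  -311.763  361.833] [179.972  -0.004   6.204] [ -4.773  30.186  53.437  86.994 -24.667  75.273 -32.551]
call 1 [ 0.05  -0.366  0.002] [ 0.    -0.     0.103]
call 2 [ 0.03  -0.369  0.002] [ 0.    -0.     0.103]
  return _methods._mean(a, axis=axis, dtype=dtype,
  ret = ret.dtype.type(ret / rcount)
  ret = _var(a, axis=axis, dtype=dtype, out=out, ddof=ddof,
  arrmean = um.true_divide(arrmean, div, out=arrmean,
  ret = ret.dtype.type(ret / rcount)
```

The pad is pressed 5.9 mm, so the specimen is held. Next is the lamp box.

```bash
python3 -m crank '0.01 -0.073 0 0 0 0.02;0.02 -0.146 0 0 0 0.04;0.03 -0.22 0 0 0 0.06;0.04 -0.293 0 0 0 0.08;0.05 -0.366 0 0 0 0.103'
python3 -m crank '0.006 -0.074 0 0 0 0.02;0.012 -0.148 0 0 0 0.04;0.018 -0.222 0 0 0 0.06;0.024 -0.295 0 0 0 0.08;0.03 -0.369 0 0 0 0.103'
python3 -m crank '0 0 0 0 0 0;0 0 0 0 0 0;0 0 0 0 0 0'
python3 -c "
from h import *
snap('wrist','b1.png');print(pose()[0],pose()[2]['q'])"
```

```text
time: 20.15
eef_pos: [494.4, -162.6, 361.9]
orientation: [179.9, 0.0, 3.1]
ft_force: [0.4, -0.5, 0.3]
finger_gap: 0.999
finger_force: 0.0
time: 20.57
eef_pos: [498.2, -14.3, 362.0]
orientation: [179.9, -0.0, 0.0]
ft_force: [0.0, 1.1, 0.1]
finger_gap: 0.998
finger_force: 0.0
time: 20.82
eef_pos: [498.2, -16.5, 362.0]
orientation: [179.9, -0.0, 0.0]
ft_force: [-0.4, -1.2, 0.2]
finger_gap: 1.001
finger_force: 0.0
[498.006 -17.461 362.114] [-44.916  19.616  57.618  99.995 -17.418  70.025 -72.859]
```

View pics/b1.png

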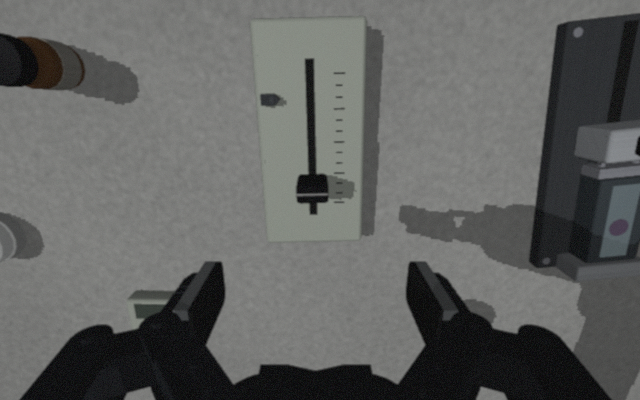

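The box top spans about (252–365, 18–240). The dimmer's light line is at about (297–328, 193), the pointer at (261–286, 94–106) with its tip towards the slot, and the slot at x≈312. This was the last picture to view, so from here I work from numbers.

```bash
python3 -m crank '-0.05 0 0 0 0 0;-0.1 -0.05 0 0 0 0;-0.1 -0.05 0 0 0 0;-0.1 -0.05 0 0 0 0;-0.1 -0.05 0 0 0 0'
cat > bx.py <<'E'
from m import *
def dim(f,dr=0,dc=0):
    """box axis, pointer and dimmer-line pixels in picture f (rois shifted by dr rows, dc columns from b1's)"""
    g,c=load(f)
    L=vedge(g,[r for r in range(max(5,30+dr),225+dr) if r<300],235+dc,290+dc,175,True) if False else None
    return g,c
E
python3 - <<'E'
from m import *
print(pose()[0]);snap("wrist","b2.png")
for f in("b1","b2"):
    g,c=load(f)
    print(f,"row60",g[60,245:262].astype(int).tolist(),g[60,355:372].astype(int).tolist())
    if f=="b1":
        print(g[92:110,270].astype(int).tolist(),"r100",g[100,255:300].astype(int).tolist());print("line",g[170:212,305].astype(int).tolist(),g[170:212,320].astype(int).tolist());print(g[193,290:340].astype(int).tolist())
a,ca=load("b1");b,cb=load("b2")
T=[onz(ca,(273,100),38),onz(ca,(312,193),71)];print(T,[proj(cb,t) for t in T])
E
```

```text
time: 21.28
eef_pos: [458.3, 2.3, 362.4]
orientation: [179.9, -0.1, -0.1]
ft_force: [-0.3, -0.5, -0.0]
finger_gap: 0.999
finger_force: 0.0
[458.253   2.294 362.385]
b1 row60 [125, 125, 126, 122, 121, 122, 122, 119, 121, 129, 135, 139, 139, 141, 137, 138, 137] [135, 134, 137, 138, 137, 137, 136, 132, 124, 107, 93, 83, 84, 85, 83, 78, 78]
[131, 104, 67, 48, 52, 54, 57, 57, 63, 54, 53, 53, 49, 62, 86, 117, 134, 136] r100 [125, 123, 128, 134, 131, 109, 65, 51, 45, 45, 50, 49, 51, 48, 57, 63, 61, 56, 52, 45, 48, 53, 49, 56, 70, 86, 88, 92, 97, 109, 109, 124, 136, 136, 138, 138, 136, 136, 137, 138, 137, 140, 138, 141, 138]
line [138, 138, 138, 132, 87, 37, 7, 17, 10, 16, 9, 11, 12, 12, 11, 11, 23, 21, 21, 27, 23, 20, 20, 60, 102, 89, 49, 28, 21, 17, 15, 18, 50, 100, 130, 137, 138, 135, 138, 138, 136, 138] [137, 138, 131, 100, 55, 5, 14, 23, 12, 12, 22, 9, 17, 18, 21, 9, 28, 12, 17, 20, 16, 24, 38, 77, 108, 80, 36, 25, 12, 25, 22, 12, 65, 117, 137, 136, 137, 137, 136, 136, 136, 137]
[141, 137, 138, 139, 134, 124, 92, 68, 63, 60, 62, 60, 60, 63, 63, 60, 64, 69, 68, 66, 72, 70, 70, 69, 71, 69, 70, 73, 81, 77, 77, 82, 81, 83, 82, 82, 78, 75, 76, 87, 90, 90, 91, 90, 86, 84, 73, 65, 65, 64]
b2 row60 [131, 131, 132, 132, 131, 129, 129, 127, 130, 129, 131, 130, 128, 127, 123, 122, 126] [134, 124, 118, 110, 112, 112, 108, 100, 100, 98, 99, 102, 118, 136, 139, 137, 141]
[array([572.714,  20.04 ,  38.   ]), array([497.183, -14.261,  71.   ])] [array([293.364,  51.017]), array([334.927, 146.824])]
```

```bash
cat > bx.py <<'E'
from m import *
def centre_rows(g,cols,r0,r1,t):   # centre of dark run per column
    P=[]
    for x in cols:
        a=cross(g[r0:r1,x],r0,t,False)
        if a is None: continue
        k=int(a)+1;b=cross(g[k:r1,x],k,t,True)
        if b: P.append((x,(a+b)/2,b-a))
    return np.array(P)
def line(g,cols,r0,r1):
    P=[]
    for x in cols:
        v=np.clip(g[r0:r1,x]-35,0,None);P.append((x,(v@np.arange(r0,r1))/v.sum()))
    return np.array(P)
def report(f,pc,pr,lc,lr,sl=None):
    g,c=load(f);out={}
    P=centre_rows(g,pc,*pr,80);print(f,"pointer rows",P[:,1].round(1).tolist(),"w",P[:,2].round(1).tolist())
    Lp=line(g,lc,*lr);print("line rows",Lp[:,1].round(1).tolist())
    pw=np.mean([onz(c,p[:2],38) for p in P[:len(P)*3//4]],0);lw=np.mean([onz(c,p,71) for p in Lp],0)
    a=wline(c,Lp,71)[1];print("line angle",np.degrees(np.arctan2(a[1],a[0])),"pointer",pw,"dimmer",lw)
    return c,P[:,:2].mean(0),Lp.mean(0),pw,lw
E
python3 - <<'E'
from bx import *
g,c=load("b1")
Ls=vedge(g,list(range(66,165)),296,314,80,False);Rs=vedge(g,list(range(66,165)),309,325,80,True)
Rb=vedge(g,range(25,235),350,380,112,False)
for n,P in(("slotL",Ls),("slotR",Rs),("boxR",Rb)):
    m,d,e=wline(c,P,30);print(n,len(P),m,np.degrees(np.arctan2(d[1],d[0])),e)
E_=hedge(g,range(275,350),232,250,125,False);m,d,e=wline(c,E_,30);print("near end",m,np.degrees(np.arctan2(d[1],d[0])),e)
c1,p1,l1,*_=report("b1",range(264,286),(84,116),range(302,324),(188,200))
c2,p2,l2,*_=report("b2",range(284,306),(36,68),range(325,346),(141,153))
print("tri pointer",tri([(c1,p1),(c2,p2)]),"tri line",tri([(c1,l1),(c2,l2)]))
E
```

```text
slotL 99 [558.674  -9.113] 1.3212537962519324 0.07873625557413413
slotR 99 [558.671 -16.415] 1.301120073072572 0.08739015497512143
boxR 210 [542.933 -60.903] 1.3163944854075347 0.082694193695988
near end [432.602 -13.801] 91.38178805051189 0.14298769995873942
b1 pointer rows [99.4, 99.5, 99.6, 99.6, 99.6, 99.6, 99.7, 99.8, 99.8, 99.7, 99.6, 99.5, 99.5, 99.3, 99.2, 98.8, 98.6] w [10.8, 11.2, 11.7, 11.8, 11.9, 11.9, 12.1, 12.1, 12.2, 12.1, 11.6, 10.8, 9.8, 8.0, 6.3, 3.9, 1.6]
line rows [194.5, 194.4, 194.3, 194.4, 194.3, 194.3, 194.3, 194.3, 194.3, 194.3, 194.3, 194.3, 194.3, 194.1, 194.1, 194.1, 194.0, 194.0, 194.0, 194.0, 194.0, 193.9]
line angle 91.38426624644079 pointer [573.053  23.106  38.   ] dimmer [496.095 -14.687  71.   ]
b2 pointer rows [51.0, 51.1, 51.2, 51.1, 51.2, 51.1, 51.2, 51.2, 51.2, 51.1, 51.2, 51.3, 51.4, 51.2, 50.9, 50.9, 51.1] w [12.9, 13.5, 13.6, 13.6, 13.6, 13.6, 13.6, 13.7, 13.5, 13.5, 13.2, 11.9, 10.4, 9.0, 7.5, 5.1, 2.9]
line rows [148.3, 148.3, 148.3, 148.3, 148.3, 148.2, 148.2, 148.2, 148.1, 148.2, 148.1, 148.0, 148.0, 148.0, 147.9, 147.9, 147.9, 147.8, 147.7, 147.8, 147.8]
line angle 91.61831277105061 pointer [572.614  23.301  38.   ] dimmer [496.171 -14.338  71.   ]
tri pointer (array([573.1  ,  21.451,  33.724]), array([0.014, 0.014])) tri line (array([496.014, -14.529,  70.5  ]), array([0.173, 0.173]))
```

```bash
python3 -c "
from h import *
go([496.8,-15.6,280],1.3)"
```

```text
mm [38.255 17.392 82.539] deg [ 0.113 -0.101 -1.467] rows>=2.2
row [ 0.096  0.043  0.206  0.004 -0.003 -0.049]
```

```bash
python3 -m crank '0.05 0.02 0.07 0 0 -0.049;0.096 0.043 0.14 0 0 -0.049;0.096 0.043 0.206 0 0 -0.049;0.096 0.043 0.206 0 0 -0.049;0.096 0.043 0.206 0 0 -0.049'
python3 -c "
from h import *
go([496.8,-15.6,222],1.3)"
```

```text
time: 21.75
eef_pos: [496.1, -15.1, 278.7]
orientation: [179.8, 0.2, 1.3]
ft_force: [0.6, -0.3, 0.3]
finger_gap: 0.996
finger_force: 0.0
mm [ 0.879  0.309 56.672] deg [ 0.17   0.185 -0.017] rows>=1.4
row [ 0.002  0.001  0.142  0.006  0.006 -0.001]
```

```bash
python3 -m crank '0.002 0.001 0.06 0.003 0.006 0;0.002 0.001 0.11 0.003 0.006 0;0.002 0.001 0.142 0.003 0.006 0;0.002 0.001 0.142 0.003 0.006 0;0.002 0.001 0.142 0.003 0.006 0'
python3 -m crank '0 0 0 0 0 0;0 0 0 0 0 0;0 0 0 0 0 0;0 0 0 0 0 0;0 0 0 0 0 0' 0.1 25
python3 -m crank '0 0 0 0 0 0;0 0 0 0 0 0;0 0 0 0 0 0;0 0 0 0 0 0'
python3 -c "
from h import *
p,r,s=pose();print(p,s['orientation']);go([p[0]+77.8,p[1]+1.8,p[2]],1.3)"
```

```text
time: 22.17
eef_pos: [497.7, -14.6, 224.2]
orientation: [-180.0, -0.3, 1.4]
ft_force: [0.4, -0.3, 1.0]
finger_gap: 1.002
finger_force: 0.0
time: 22.58
eef_pos: [497.4, -14.4, 223.5]
orientation: [-180.0, -0.3, 1.5]
ft_force: [-0.4, -0.0, 5.3]
finger_gap: 0.325
finger_force: 28.7
time: 22.92
eef_pos: [497.4, -14.5, 223.5]
orientation: [-180.0, -0.2, 1.4]
ft_force: [-2.0, 0.0, 5.6]
finger_gap: 0.32
finger_force: 28.9
[497.409 -14.511 223.494] [-179.963   -0.244    1.426]
mm [77.82   0.137  0.331] deg [-0.037 -0.243  0.126] rows>=1.9
row [ 0.195  0.     0.001 -0.001 -0.008  0.004]
```

```bash
python3 -m crank '0.03 0 0 0 0 0;0.07 0 0 0 0 0;0.11 0 0 0 0 0;0.15 0 0 0 0 0;0.17 0 0 0 0 0'
python3 -m crank '0.012 0 0 0 0 0;0.02 0 0 0 0 0;0.024 0 0 0 0 0;0.024 0 0 0 0 0;0.024 0 0 0 0 0'
python3 -c "
from h import *
p,r,s=pose();print(p,s['orientation'],p[0]-497.4)"
```

```text
time: 23.33
eef_pos: [566.3, -12.7, 223.5]
orientation: [180.0, -0.2, 1.5]
ft_force: [-2.9, -0.2, 7.3]
finger_gap: 0.321
finger_force: 29.1
time: 23.75
eef_pos: [574.9, -12.6, 223.5]
orientation: [-180.0, -0.2, 1.4]
ft_force: [-0.7, 0.2, 5.6]
finger_gap: 0.319
finger_force: 28.8
[574.878 -12.582 223.535] [-179.984   -0.233    1.429] 77.47778513035837
```

Moved 77.5 mm. Now I release, rise, and measure from above.

```bash
python3 -m crank '0 0 0 0 0 0;0 0 0 0 0 0;0 0 0 0 0 0;0 0 0 0 0 0;0 0 0 0 0 0' 1
python3 -m crank '0 0 -0.05 0 0 0;0 0 -0.15 0 0 0;0 0 -0.25 0 0 0;0 0 -0.34 0 0 0;0 0 -0.34 0 0 0'
python3 -m crank '-0.09 0 0 0 0 0;-0.16 0 0 0 0 0;-0.19 0 0 0 0 0;-0.19 0 0 0 0 0;-0.19 0 0 0 0 0'
python3 -m crank '0 0 0 0 0 0;0 0 0 0 0 0'
python3 - <<'E'
from bx import *
print(pose()[0]);c,im=snap("wrist","b3.png");g,c=load("b3")
a=proj(c,[573.1,22,38]);b=proj(c,[573.8,-12.6,71]);print(a,b)
x,y=a.astype(int);print(g[y-14:y+15,x].astype(int).tolist())
x,y=b.astype(int);print(g[y-20:y+20,x-4].astype(int).tolist())
E
```

```text
time: 24.17
eef_pos: [574.5, -12.1, 222.7]
orientation: [-180.0, -0.2, 1.5]
ft_force: [0.3, -0.4, -0.3]
finger_gap: 0.991
finger_force: 0.0
time: 24.58
eef_pos: [576.5, -14.0, 367.0]
orientation: [180.0, -1.0, 1.4]
ft_force: [1.3, -1.2, 0.8]
finger_gap: 1.002
finger_force: 0.0
time: 25.0
eef_pos: [498.0, -14.1, 358.9]
orientation: [-179.9, -0.2, 1.5]
ft_force: [0.3, 0.2, -0.2]
finger_gap: 1.0
finger_force: 0.0
time: 25.17
eef_pos: [499.2, -14.0, 358.9]
orientation: [180.0, -0.2, 1.5]
ft_force: [0.2, -0.4, -0.2]
finger_gap: 1.0
finger_force: 0.0
[499.157 -14.015 358.923]
[276.168 101.299] [315.904 102.484]
[139, 141, 140, 137, 138, 140, 136, 134, 97, 62, 51, 51, 49, 48, 51, 51, 52, 50, 47, 47, 70, 96, 122, 137, 141, 138, 138, 137, 137]
[111, 111, 109, 111, 110, 111, 111, 104, 83, 44, 17, 21, 22, 22, 25, 19, 20, 23, 31, 68, 108, 102, 61, 25, 14, 20, 23, 17, 25, 21, 18, 29, 68, 100, 110, 113, 112, 112, 112, 111]
```

Run:
```python
from bx import *
c,p,l,pw,lw=report("b3",range(266,289),(86,117),range(305,328),(97,108))
d=np.array([np.cos(np.radians(1.32)),np.sin(np.radians(1.32))])
pz=[onz(c,p,z)[:2]@d for z in(30,38)]
print("pointer x (z30,z38)",pz,"tip",onz(c,(0,0),38)[0]*0,"dimmer",lw[:2]@d,"diff",lw[:2]@d-np.mean(pw[:2]@d))
```

```text
b3 pointer rows [100.7, 100.9, 101.0, 101.0, 101.1, 101.4, 101.4, 101.4, 101.4, 101.5, 101.4, 101.5, 101.5, 101.2, 101.3, 101.4, 101.3, 101.0, 101.1, 100.9] w [9.0, 10.9, 11.0, 11.1, 11.3, 11.7, 11.9, 12.0, 12.0, 11.9, 11.9, 12.0, 12.1, 11.5, 10.9, 9.9, 8.6, 6.6, 5.1, 2.9]
line rows [102.5, 102.5, 102.5, 102.5, 102.4, 102.5, 102.4, 102.5, 102.5, 102.5, 102.5, 102.5, 102.5, 102.4, 102.5, 102.5, 102.5, 102.5, 102.5, 102.5, 102.5, 102.5, 102.5]
line angle 91.43155501369843 pointer [573.072  24.766  38.   ] dimmer [573.809 -12.674  71.   ]
pointer x (z30,z38) [np.float64(573.350297846639), np.float64(573.5230477008048)] tip 0.0 dimmer 573.3644687032182 diff -0.12641670461414378
```

```bash
python3 -c "
from cell import job
print(job.hand_in())"
```

```text
the job is handed in; nothing more can be done
None
```

The job is handed in at about 25 s of the 67 s allowed: the carrier is seated flat on the stop, the pad is pressed in about 5.9 mm of 12, and the dimmer line is about 0.1 mm off the pointer by wrist-camera measurement. I did not re-image the clamp or bystanders after the dimmer move.

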